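# Take the pressed soap bar out of its die and shut it in the keeper

### The arm

A 6-joint arm with a two-finger parallel gripper is mounted at the origin on a cart in front of the work surface, level with it; the furniture and walls round the work are solid. World frame = base frame: x ahead of the robot, y to its left, z up, the work surface at z = 0. Lengths are in m, angles in rad, forces in N, time in s.
With the tool pointing down it reaches from about 0.35 to 0.85 m from the base axis. Payload 8.1 kg.
Tool frame: the origin (TCP) lies at the very end of the fingers, on their centre line; the grasp point (between the pads) lies 19 mm behind it; z points along the fingers, y is the line along which they close (so a half turn about z gives the same grasp; the last joint's range is limited). The gripper opens to 93 mm and grips with 3 to 60 N. Pads are 15 mm wide; open, the fingers measure 128 mm over their backs; the gripper's body (75 mm by 188 mm) begins 65 mm behind the grasp point.
Start: joints at [1.197, 0.13, 1.488, -0, 1.523, -0.085], TCP at [0.171, 0.575, 0.219] pointing down, gripper open.
Joint ranges: [-2.96, 2.96], [-0.89, 2.26], [0.02, 2.5], [-1.34, 4.48], [0, 2.73], [-2.66, 2.66]. Speed limits (rad/s): [2.39, 2.39, 2.79, 3.14, 3.14, 3.14].

### API

Orientations are given as a rotation vector (axis times angle).
In Python, from plant import robot gives the robot as it stands. The module is installed in compiled form; this text tells all that it offers.
- The arm moves only by the tool play_rows, never from a script. Its argument "increments" is text: rows parted by semicolons, each of 5 numbers parted by spaces: the shift along the tool's x, y, z in mm, then the turn about the tool's z in degrees, then the closure, from -1 (fully open) to 1 (shut). In form: dx dy dz yaw claw; .... A call has 1 to 20 rows; each row is the pose to reach, as a shift and turn from the pose commanded when the call began, along the tool's axes at that moment; what a row does not reach only later rows make up. A row lasts 1/10 s, in which the tool goes at most 50 mm and 8.59 degrees, less where a joint would pass 70% of its speed; a pose out of reach is approached as far as the arm can. A call with a gripper value outside its range is refused whole. The fingers move at their own pace and stop on an object; "force" is the grip in N (left out, the last holds). Time passes only in rows, so rows that repeat a pose let the fingers close. It gives the time, the measured TCP pose, the force, the opening and the grip force at its end, in the units of the state.
- robot.read_state(): the state, without advancing time (a new reading comes with each control period).
- robot.read_camera(name): name is "scene" or "top"; returns the picture (420x560x3 uint8, blue, green, red); there is no depth.
- robot.calibration(name): a dict with "vertical_fov" (degrees; the focal length in pixels is half the picture's height over the tangent of half this angle, whatever the lens; pixels are square), "cx", "cy" (the principal point, pixels), "D" ([k1, k2, p1, p2, k3] as OpenCV has them; the pictures are not rectified), "rvec" (rotation vector, rad) and "tvec" (3), from world to camera coordinates, as OpenCV has them. Camera axes: x right, y down, z forward; pixel columns grow to the right and rows downward; lengths in m; the calibration is good to about 2 mm. A picture is of the moment at which its call begins. calibration takes no time and is no camera call.
- robot.close_job(): hands the job in; it is judged then, once.
Trained networks look in the newest picture that a camera, given by its name, has taken for a name from the list of things; names that differ only in an ending like _2 or _b are one class to them, and where a whole thing is asked for, a point or a joint stands for the part that bears it (a point fixed in the world has none). Each returns a list of dicts, best first, with "conf" (0 to 1); they miss things now and then, are a little off and sometimes report something else, mostly with a low value. They report only what shows in the picture. A call takes as long as a camera call. They do not tell look-alikes from the thing itself.
- robot.recognise(camera, query): "centre" ([x, y, z] in m, in world coordinates, good to about 4 mm: the middle of the surface that is visible of it).
- robot.regions_of(camera, query): "pixels" (420x560 bool, what is visible of it).
- robot.landmark_of(camera, query): "centre" ([x, y, z] in m, in world coordinates, good to about 4 mm: a listed point, or the origin of a listed thing).
The state is a dict: "t": time; "q": joint angles; "dq": joint speeds; "joint_torque": joint torques, N m; "tool_pos": TCP position; "orientation": TCP orientation; "force": force on the tool from outside, world axes, zero at the start; "wrist_torque": the same for the moment, N m; "opening": finger opening in m; "gripper_force": force on a finger pad.
Only numpy, scipy, OpenCV 4.12 (cv2) and the standard library are available. Lean on these libraries where they do the work, as an engineer would, in place of code of your own. Each camera call takes 0.05 s, during which the arm holds its last target. There are 200 camera calls.

### The job

A fresh bar of laundry soap lies in the lower die of the open soap press: lift it out by its two long sides, without disturbing the raised top half of the press, which leaves room for the tool only at a slant from the front. Lay the bar flat in the well of the wooden soap keeper without dropping it, let go, and then slide the keeper's cover along its dovetail ways over the bar until it is wedged fully home. Leave the soap carton, the dropper bottle and the stain tub where they stand.

Things in the scene. Friction and masses are not known exactly. Their poses are not given: they have to be found in the camera images.
- press: Clamshell soap press, fixed; blue base 168 x 130 mm, aluminium lower die. Origin on the worktop under the die pocket's centre; x from its front (robot side) to the hinge at its back, y left, z up. Die face 39 mm above the worktop, 108 (x) by 92 mm (y); base x -77 to +92 mm. Two 9 mm guide pins stand on the face at x,y -47,+38 and +47,-38; hinge cheeks 54 mm high at y +-50 to +-71, x over 60 mm.
- die_floor (a point): Centre of the pocket floor, 26 mm above the worktop, axes of the press. The bar's origin is here at the start. Pocket 82 x 48 mm (x by y) at the mouth, 13 mm deep, walls drafted 3 mm inward, 1 mm clearance round the bar. A finger channel, x -24 to +24 mm, as deep as the pocket, runs right across the die in y, open at both sides: fingers reach the bar's long sides down to the floor.
- press_top (a joint): Hinge of the raised top half, rad: 0 closed, 1.14 to 1.22 at the start, leaning over the die. Axis along the press's y at x +76, z 39 mm. From the axis the block (92 mm wide, behind its parting face) reaches from 22 to 130 mm; then an arm to the cross handle. It stays put (1.5 Nm friction) and is to stay so. It blocks a tool from above; one leaning 25 to 38 degrees back to -x clears.
- press_handle (a point): Middle of the top half's black cross handle: 124 mm wide (y), 22 mm thick, 200 mm from the hinge axis; with the top half raised it hangs about 220 mm above the worktop over the die, so pass in front of it.
- bar: Pale yellow-green soap bar, 80 (x) x 46 (y) x 30 mm high, 0.12 kg, rounded. Origin: centre of its underside, z up. The lower 13 mm tapers (72 x 38 mm at the underside), from 13 to 22 mm the sides are upright, above that the edges round off. In the die its lower 13 mm sit in the pocket, 17 mm stand proud, and its x lies along the press's x. Grip it across the 46 mm.
- keeper: Wooden soap keeper, fixed, 244 (x) x 136 (y) x 49 mm high. Origin under its middle, 56 mm behind the centre of its open well; x from its front end (robot side) to its back, y left, z up. Well 108 x 108 mm (x -110 to -2, y +-54), floor 8 mm above the worktop; front wall x -122 to -110, side walls y +-54 to +-68, all 49 mm high. Behind the well a closed deck carries the cover, to x +122 mm.
- well_floor (a point): Centre of the well's floor, 8 mm above the worktop, axes of the keeper. The bar is to lie here flat, its long axis roughly along x (up to 15 degrees off does no harm); the cover (underside 41 mm above the worktop) then passes 3 mm over it.
- cover (a joint): Slide of the keeper's dark cover, m: 0 is home over the well against the front end; grows as it slides back (keeper +x), 0.108 to 0.116 at the start. Cover 114 mm long, 7 mm thick, top face 48 mm above the worktop, front edge slide - 58 mm behind the well's centre. Its dovetailed edges run in ways that converge to the front: the drag rises from 4.5 N to 8 N at home; it stays where it is left.
- cover_rib (a point): Top centre of the finger rib near the front of the cover, 44 mm ahead of the well's centre when home: 12 mm thick (x), 50 mm long (y), 13 mm high above the cover's face, its top 61 mm above the worktop. Push it from behind with closed fingers, or pinch it. A shelf edge hangs 245 mm above the worktop from 0.70 m ahead of the robot's base: lean the tool to the front there.
- soap_carton: Red soap carton 47 x 64 x 44 mm on the worktop near the front edge, between press and keeper; origin at the centre of its underside. Bystander.
- dropper: Brown dropper bottle, 33 mm across, 102 mm tall, standing between press and keeper, farther back; origin at the centre of its underside. Bystander.
- stain_tub: White, yellow and blue stain powder tub 78 x 84 x 130 mm, standing on the right; origin at the centre of its underside. Bystander.
There are look-alikes about, which are no part of the job. What is shaped like the bar but blue or orange is not meant.

How it is judged:
By the outcome, as a careful person would: the job done as asked, in the order asked, and still so for the second after the job is handed in, with the robot touching nothing.
It also fails if it takes over 72 s, if anything falls off the work surface, if the arm or the gripper's body presses on something with over 40 N, if the wrist force passes 120 N, or if a joint passes its speed limit or range.

## Working session

There is one attempt and no reset: what is moved stays moved. The work goes in short steps, Python scripts to look and compute and a tool call to move; the robot and the scene stay as the last step left them, time stands still between calls to the robot, and variables do not carry over. Pictures are saved under pics/ and viewed, at most 10 in all, crops included, and the job is handed in when it is done.

Besides the shell and the picture viewer there is one more tool, called after "Call:" by a JSON object that holds its "api" and its "payload", one argument or row to a line. play_rows: Moves the arm, as the interface text tells. Its arguments: {"type":"object","properties":{"increments":{"type":"string"},"force":{"type":"number"}},"required":["increments"]}

```bash
mkdir -p pics
cat > h.py <<'E'
import numpy as np, cv2
from scipy.spatial.transform import Rotation as R
from plant import robot
def snap(cam,name):
    im=robot.read_camera(cam); cv2.imwrite(f'pics/{name}.png',im); return im
def K(c):
    f=210/np.tan(np.radians(c['vertical_fov'])/2)
    return np.array([[f,0,c['cx']],[0,f,c['cy']],[0,0,1]])
def proj(cam,P):
    c=robot.calibration(cam)
    return cv2.projectPoints(np.array(P,float).reshape(-1,1,3),np.array(c['rvec'],float),np.array(c['tvec'],float),K(c),np.array(c['D'],float))[0].reshape(-1,2)
def back(cam,uv,z):
    c=robot.calibration(cam)
    p=cv2.undistortPoints(np.array(uv,float).reshape(-1,1,2),K(c),np.array(c['D'],float)).reshape(-1,2)
    Rm=cv2.Rodrigues(np.array(c['rvec'],float))[0]; t=np.array(c['tvec'],float).ravel()
    o=-Rm.T@t; d=np.c_[p,np.ones(len(p))]@Rm
    return o+d*((z-o[2])/d[:,2])[:,None]
E
python3 - <<'E'
from h import *
a=snap('scene','s0'); b=snap('top','t0')
for cam in ['scene','top']:
    for q in ['press','die_floor','press_handle','bar','keeper','well_floor','cover_rib','soap_carton','dropper','stain_tub']:
        for d in robot.landmark_of(cam,q)[:4]: print(cam,q,np.round(d['centre'],3),round(d['conf'],2),proj(cam,[d['centre']])[0].round())
print(robot.read_state())
E
```

```text
scene press [ 0.61  -0.198 -0.002] 0.77 [281. 223.]
scene die_floor [ 0.611 -0.203  0.024] 0.88 [282. 214.]
scene press_handle [ 0.613 -0.202  0.227] 0.71 [283. 140.]
scene bar [ 0.547 -0.043 -0.001] 0.92 [256. 254.]
scene bar [ 0.612 -0.2    0.024] 0.8 [281. 214.]
scene bar [ 0.401 -0.144  0.001] 0.76 [331. 260.]
scene bar [ 0.61  -0.202  0.025] 0.7 [282. 214.]
scene keeper [ 0.606  0.193 -0.001] 0.86 [152. 288.]
scene well_floor [0.547 0.186 0.012] 0.9 [171. 294.]
scene cover_rib [0.616 0.195 0.062] 0.92 [144. 261.]
scene soap_carton [ 0.411 -0.     0.001] 0.81 [287. 287.]
scene dropper [0.652 0.01  0.   ] 0.57 [210. 245.]
scene stain_tub [ 0.592 -0.43   0.004] 0.85 [336. 198.]
top press [ 0.609 -0.197  0.003] 0.94 [313. 174.]
top die_floor [ 0.614 -0.203  0.028] 0.78 [316. 170.]
top press_handle [0.606 0.193 0.004] 0.18 [156. 177.]
top bar [ 0.614 -0.195  0.026] 0.97 [313. 170.]
top bar [ 0.407 -0.142  0.001] 0.66 [293. 256.]
top bar [ 0.546 -0.041  0.004] 0.65 [251. 200.]
top keeper [0.604 0.193 0.004] 0.8 [156. 178.]
top keeper [ 0.616 -0.196  0.024] 0.15 [314. 170.]
top well_fl
[... 245 characters left out ...]
]
{'t': 1.1, 'q': array([ 1.19664380e+00,  1.30399586e-01,  1.48820082e+00, -3.13953171e-05,
        1.52298927e+00, -8.54150484e-02]), 'dq': array([-1.63450526e-03,  1.13194034e-03, -1.05868838e-03,  4.52276115e-04,
       -8.87553097e-05,  1.06444945e-03]), 'joint_torque': array([ 6.73897594e-04, -5.59778237e+01, -4.92065442e+01,  7.70792761e-02,
        2.27374997e-02, -1.40762478e-05]), 'tool_pos': array([0.17084651, 0.57516943, 0.21863501]), 'orientation': array([ 4.51967084e-01,  3.10887987e+00, -6.66545112e-06]), 'force': array([-0.3379501 ,  0.21802637, -0.52569986]), 'wrist_torque': array([-0.01044373, -0.01184267, -0.00924928]), 'gripper_force': 0.0, 'opening': 0.09271666684872756}
```

View pics/s0.png

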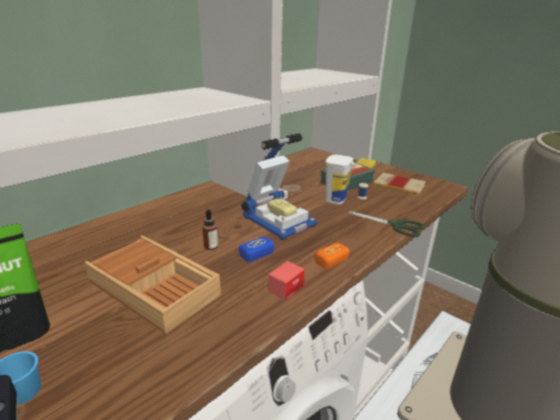

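View pics/t0.png

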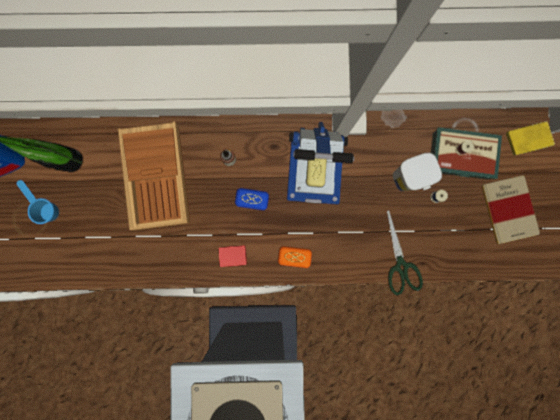

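The pale yellow-green bar sits in the die at top (317,172). The look-alikes are a blue bar at (252,199) and an orange one at (295,257), both lying on the worktop. The keeper is at (153,175), the carton at (232,256), the dropper at (229,157) and the tub at (418,172). I'll confirm the bar in an enlarged crop and measure the yaws.

Run:
```python
from h import *
im=cv2.imread('pics/t0.png')
cv2.imwrite('pics/c1.png',cv2.resize(im[110:230,260:400],None,fx=5,fy=5,interpolation=cv2.INTER_CUBIC))
for q,z in [('keeper',.049),('bar',.045),('press',.03),('cover',.048)]:
    for d in robot.regions_of('top',q)[:3]:
        m=d['pixels'].astype(np.uint8); cs=cv2.findContours(m,0,2)[0]; c=max(cs,key=cv2.contourArea).reshape(-1,2)
        P=back('top',c,z)[:,:2]
        r=cv2.minAreaRect((P*1000).astype(np.float32)); print(q,round(d['conf'],2),c.mean(0).round(),np.round(r[0]),np.round(r[1]),round(r[2],1))
hs=cv2.cvtColor(im,cv2.COLOR_BGR2HSV)
```

```text
keeper 0.68 [155. 175.] [604. 187.] [244. 144.] 6.5
keeper 0.35 [313. 170.] [ 605. -197.] [43. 65.] 88.6
bar 0.97 [294. 257.] [ 405. -143.] [79. 45.] 82.6
bar 0.73 [315. 172.] [ 607. -199.] [45. 67.] 81.9
bar 0.61 [253. 199.] [545. -43.] [79. 45.] 80.8
press 0.81 [322. 156.] [ 632. -213.] [158. 200.] 86.8
press 0.24 [322. 144.] [ 683. -223.] [147.  96.] 84.6
cover 0.75 [147. 155.] [656. 197.] [116. 122.] 5.9
```

View pics/c1.png

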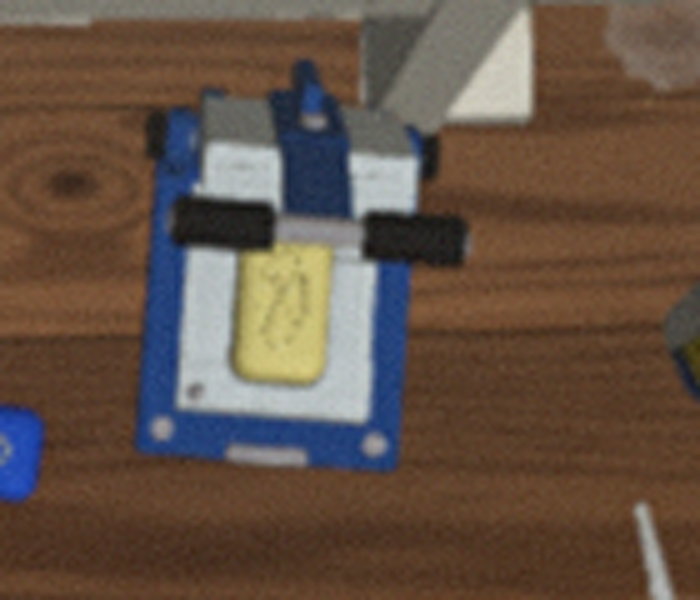

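Call:
{"api": "play_rows", "payload": {
  "increments": "0 0 -50 0 -1; 0 0 -100 0 -1; 0 0 -150 0 -1; 0 0 -200 0 -1"
}}

```text
t: 1.7
tool_pos: [0.1707, 0.5748, 0.4207]
orientation: [0.452, 3.109, 0.0]
force: [0.5, 1.0, 0.4]
opening: 0.0935
gripper_force: 0.0
```

The crop confirms it: the bar in the lower die, at crop (283,310), is pale yellow-green, and the handle crosses behind its middle at (320,230). The blue bar at the left edge is one of the look-alikes. Next I'll compute the press and keeper yaws from their edges.

Run:
```python
from h import *
def p(l,z): return back('top',[[260+u/5,110+v/5] for u,v in l],z)[:,:2]
for n,l,z in [('die front',[(178,408),(372,424)],.039),('base front',[(137,452),(397,470)],.02),('base right',[(397,470),(408,270)],.02),('die left',[(178,408),(188,250)],.039),('bar',[(233,370),(240,270)],.048),('barR',[(323,372),(330,260)],.048)]:
    P=p(l,z); d=P[1]-P[0]; print(n,P.round(4).tolist(),np.degrees(np.arctan2(d[1],d[0])).round(1),np.hypot(*d).round(3))
R0=R.from_rotvec([.452,3.109,0]); print(R0.as_matrix().round(3))
```

```text
die front [[0.5611, -0.1503], [0.5516, -0.2436]] -95.8 0.094
base front [[0.5416, -0.1306], [0.5304, -0.2575]] -95.0 0.127
base right [[0.5304, -0.2575], [0.6288, -0.2656]] -4.7 0.099
die left [[0.5611, -0.1503], [0.6377, -0.1568]] -4.8 0.077
bar [[0.5781, -0.1766], [0.6262, -0.1811]] -5.3 0.048
barR [[0.5763, -0.2197], [0.6303, -0.2244]] -5.0 0.054
[[-0.959  0.285 -0.   ]
 [ 0.285  0.959  0.   ]
 [ 0.    -0.    -1.   ]]
```

Call:
{"api": "play_rows", "payload": {
  "increments": "-33 -33 0 -1 -1; -66 -67 0 -2 -1; -99 -100 0 -3 -1; -132 -133 0 -4 -1; -164 -167 0 -5 -1; -197 -200 0 -6 -1; -230 -233 0 -7 -1; -263 -266 0 -8 -1; -296 -300 0 -9 -1; -329 -333 0 -10 -1; -362 -366 0 -11 -1; -395 -400 0 -11.6 -1; -427 -433 0 -11.6 -1; -460 -466 0 -11.6 -1; -493 -500 0 -11.6 -1; -493 -500 0 -11.6 -1"
}}

```text
t: 3.3
tool_pos: [0.5022, -0.0492, 0.4169]
orientation: [-0.144, -3.136, 0.002]
force: [0.5, -0.6, 0.2]
opening: 0.0929
gripper_force: 0.0
```

Call:
{"api": "play_rows", "payload": {
  "increments": "0 0 -50 0 -1; 0 0 -100 0 -1; 0 0 -150 0 -1; 0 0 -200 0 -1; 0 0 -250 0 -1; 0 0 -300 0 -1"
}}

```text
t: 3.9
tool_pos: [0.5022, -0.0442, 0.6906]
orientation: [0.134, 3.134, -0.001]
force: [0.5, -0.5, 0.9]
opening: 0.093
gripper_force: 0.0
```

Run:
```python
from h import *
s=robot.read_state(); print(s['t'],s['q'].round(3)); print(R.from_rotvec(s['orientation']).as_matrix().round(3))
```

```text
3.9 [-0.19   0.302  0.363  0.     2.472 -1.675]
[[-0.996  0.086  0.005]
 [ 0.086  0.996 -0.001]
 [-0.005 -0.    -1.   ]]
```

Call:
{"api": "play_rows", "payload": {
  "increments": "0 25 0 0 -1; 0 51 0 0 -1; 0 51 -50 0 -1; 0 51 -100 0 -1; 0 51 -150 0 -1; 0 51 -200 0 -1; 0 51 -200 0 -1"
}}

```text
t: 4.6
tool_pos: [0.4164, 0.0055, 0.7685]
orientation: [0.135, 3.131, 0.005]
force: [-0.5, -0.2, -0.2]
opening: 0.0931
gripper_force: 0.0
```

Run:
```python
from h import *
s=robot.read_state(); print(s['t'],s['q'].round(3),s['tool_pos'].round(3)); print(R.from_rotvec(s['orientation']).as_matrix().round(3))
```

```text
4.6 [-0.114  0.38   0.023  0.01   2.732 -1.59 ] [0.416 0.005 0.768]
[[-0.996  0.086  0.008]
 [ 0.086  0.996  0.003]
 [-0.007  0.004 -1.   ]]
```

Call:
{"api": "play_rows", "payload": {
  "increments": "50 0 0 0 -1; 100 0 0 0 -1; 150 0 0 0 -1; 200 0 0 0 -1; 250 0 0 0 -1; 300 0 0 0 -1"
}}

```text
t: 5.2
tool_pos: [0.1452, 0.0288, 0.7653]
orientation: [0.135, 3.135, 0.006]
force: [-0.2, -0.3, 0.1]
opening: 0.0926
gripper_force: 0.0
```

```bash
cat > st.py <<'E'
from h import *
s=robot.read_state(); print(s['t'],s['q'].round(3),s['tool_pos'].round(4)); print(R.from_rotvec(s['orientation']).as_matrix().round(3))
E
python3 st.py
```

```text
5.2 [-0.168 -0.388  0.798  0.01   2.729 -1.644] [0.1452 0.0288 0.7653]
[[-0.996  0.086  0.004]
 [ 0.086  0.996  0.003]
 [-0.003  0.004 -1.   ]]
```

Call:
{"api": "play_rows", "payload": {
  "increments": "0 0 -1000 0 -1; 0 0 -1000 0 -1; 0 0 -1000 0 -1"
}}

```text
t: 5.5
tool_pos: [0.1832, 0.0355, 0.7935]
orientation: [0.134, 3.092, -0.003]
force: [-0.1, -0.6, -0.1]
opening: 0.0928
gripper_force: 0.0
```

```bash
python3 st.py
```

```text
5.5 [-0.087 -0.254  0.618  0.     2.731 -1.571] [0.1832 0.0355 0.7935]
[[-0.995  0.086  0.046]
 [ 0.086  0.996 -0.004]
 [-0.047  0.    -0.999]]
```

Call:
{"api": "play_rows", "payload": {
  "increments": "0 0 -1000 0 -1; 0 0 -1000 0 -1; 0 0 -1000 0 -1; 0 0 -1000 0 -1; 0 0 -1000 0 -1; 0 0 -1000 0 -1"
}}

```text
t: 6.1
tool_pos: [0.2196, 0.0448, 0.8113]
orientation: [0.132, 3.058, -0.005]
force: [1.1, -0.2, 0.6]
opening: 0.093
gripper_force: 0.0
```

```bash
python3 st.py
```

```text
6.1 [-0.021 -0.134  0.464 -0.013  2.731 -1.517] [0.2196 0.0448 0.8113]
[[-0.993  0.086  0.081]
 [ 0.086  0.996 -0.007]
 [-0.081  0.    -0.997]]
```

Call:
{"api": "play_rows", "payload": {
  "increments": "100 0 -1000 0 -1; 100 0 -1000 0 -1"
}}

```text
t: 6.3
tool_pos: [0.2135, 0.0486, 0.8222]
orientation: [0.131, 3.018, -0.006]
force: [-0.7, -1.0, -0.2]
opening: 0.0929
gripper_force: 0.0
```

Call:
{"api": "play_rows", "payload": {
  "increments": "100 0 -1000 0 -1; 100 0 -1000 0 -1"
}}

```text
t: 6.5
tool_pos: [0.2044, 0.053, 0.8317]
orientation: [0.129, 2.98, -0.007]
force: [-0.3, -0.4, 0.0]
opening: 0.0932
gripper_force: 0.0
```

Call:
{"api": "play_rows", "payload": {
  "increments": "100 0 -1000 0 -1; 100 0 -1000 0 -1"
}}

```text
t: 6.7
tool_pos: [0.1926, 0.058, 0.8406]
orientation: [0.127, 2.942, -0.007]
force: [-1.0, -0.5, -0.0]
opening: 0.0928
gripper_force: 0.0
```

```bash
python3 st.py
```

```text
6.7 [ 0.096 -0.146  0.361 -0.079  2.731 -1.464] [0.1926 0.058  0.8406]
[[-0.977  0.086  0.195]
 [ 0.085  0.996 -0.013]
 [-0.195  0.004 -0.981]]
```

Call:
{"api": "play_rows", "payload": {
  "increments": "30 -50 -1000 0 -1; 30 -50 -1000 0 -1"
}}

```text
t: 6.9
tool_pos: [0.1841, 0.0583, 0.8493]
orientation: [0.125, 2.906, -0.007]
force: [0.5, -0.4, 0.0]
opening: 0.0928
gripper_force: 0.0
```

Call:
{"api": "play_rows", "payload": {
  "increments": "30 -50 -1000 0 -1; 30 -50 -1000 0 -1"
}}

```text
t: 7.1
tool_pos: [0.1727, 0.0596, 0.8573]
orientation: [0.124, 2.871, -0.009]
force: [-0.3, 0.5, 0.2]
opening: 0.093
gripper_force: 0.0
```

Call:
{"api": "play_rows", "payload": {
  "increments": "30 -50 -1000 0 -1; 30 -50 -1000 0 -1"
}}

```text
t: 7.3
tool_pos: [0.1575, 0.0619, 0.8652]
orientation: [0.123, 2.835, -0.011]
force: [0.5, -0.1, -0.5]
opening: 0.093
gripper_force: 0.0
```

Call:
{"api": "play_rows", "payload": {
  "increments": "30 -50 -1000 0 -1; 30 -50 -1000 0 -1"
}}

```text
t: 7.5
tool_pos: [0.1389, 0.0636, 0.8735]
orientation: [0.123, 2.798, -0.01]
force: [-0.0, 0.0, -0.2]
opening: 0.0929
gripper_force: 0.0
```

```bash
python3 st.py
```

```text
7.5 [ 0.616 -0.153  0.237 -0.557  2.731 -1.414] [0.1389 0.0636 0.8735]
[[-0.939  0.087  0.334]
 [ 0.084  0.996 -0.022]
 [-0.335  0.008 -0.942]]
```

Call:
{"api": "play_rows", "payload": {
  "increments": "-40 -5 0 0 -1; -80 -10 0 0 -1; -120 -15 0 0 -1; -160 -20 0 0 -1"
}}

```text
t: 7.9
tool_pos: [0.2445, 0.0379, 0.8797]
orientation: [0.113, 2.795, -0.004]
force: [-1.4, 4.9, 11.2]
opening: 0.0929
gripper_force: 0.0
```

Call:
{"api": "play_rows", "payload": {
  "increments": "0 0 -1000 0 -1; 0 0 -1000 0 -1"
}}

```text
t: 8.1
tool_pos: [0.216, 0.0385, 0.8846]
orientation: [0.126, 2.773, -0.008]
force: [-1.0, 1.0, 0.6]
opening: 0.0932
gripper_force: 0.0
```

Call:
{"api": "play_rows", "payload": {
  "increments": "0 0 -1000 0 -1; 0 0 -1000 0 -1"
}}

```text
t: 8.3
tool_pos: [0.1817, 0.0464, 0.892]
orientation: [0.123, 2.737, -0.014]
force: [-0.9, -0.2, 0.4]
opening: 0.093
gripper_force: 0.0
```

```bash
python3 st.py
```

```text
8.3 [ 0.143 -0.065  0.074 -0.208  2.731 -1.546] [0.1817 0.0464 0.892 ]
[[-0.916  0.088  0.391]
 [ 0.084  0.996 -0.027]
 [-0.391  0.008 -0.92 ]]
```

Call:
{"api": "play_rows", "payload": {
  "increments": "0 -30 -1000 0 -1; 0 -30 -1000 0 -1"
}}

```text
t: 8.5
tool_pos: [0.1621, 0.0501, 0.8967]
orientation: [0.119, 2.717, -0.019]
force: [-0.2, 1.0, 0.6]
opening: 0.0927
gripper_force: 0.0
```

Call:
{"api": "play_rows", "payload": {
  "increments": "0 -30 -1000 0 -1; 0 -30 -1000 0 -1"
}}

```text
t: 8.7
tool_pos: [0.1339, 0.0402, 0.899]
orientation: [0.115, 2.707, -0.009]
force: [-0.6, -0.6, -0.5]
opening: 0.0933
gripper_force: 0.0
```

Call:
{"api": "play_rows", "payload": {
  "increments": "0 -30 -1000 0 -1; 0 -30 -1000 0 -1"
}}

```text
t: 8.9
tool_pos: [0.1165, 0.0345, 0.8972]
orientation: [0.113, 2.718, -0.003]
force: [-0.3, -0.1, -0.6]
opening: 0.0928
gripper_force: 0.0
```

```bash
python3 st.py
```

```text
8.9 [ 1.155 -0.057  0.025 -1.27   2.731 -1.609] [0.1165 0.0345 0.8972]
[[-0.909  0.08   0.408]
 [ 0.079  0.997 -0.019]
 [-0.408  0.015 -0.913]]
```

Call:
{"api": "play_rows", "payload": {
  "increments": "-20 0 12 0 -1; -40 0 24 0 -1; -60 0 36 0 -1; -90 0 52 0 -1; -120 1 70 0 -1; -150 2 90 0 -1; -180 2 108 0 -1; -210 3 126 0 -1; -248 3 144 0 -1; -248 3 144 0 -1"
}}

```text
t: 9.9
tool_pos: [0.349, 0.0202, 0.8725]
orientation: [0.118, 2.718, -0.003]
force: [0.1, 1.5, 0.4]
opening: 0.0932
gripper_force: 0.0
```

Call:
{"api": "play_rows", "payload": {
  "increments": "-810 0 -590 0 -1; -810 0 -590 0 -1; -810 0 -590 0 -1"
}}

```text
t: 10.2
tool_pos: [0.2369, -0.0067, 0.8888]
orientation: [0.11, 2.754, 0.009]
force: [-1.4, 0.4, 0.1]
opening: 0.0928
gripper_force: 0.0
```

Call:
{"api": "play_rows", "payload": {
  "increments": "-810 0 -590 0 -1; -810 0 -590 0 -1"
}}

```text
t: 10.4
tool_pos: [0.2418, -0.0148, 0.8866]
orientation: [0.117, 2.762, 0.013]
force: [0.7, -0.8, 0.1]
opening: 0.093
gripper_force: 0.0
```

```bash
python3 st.py
```

```text
10.4 [-0.636  0.016  0.025  0.563  2.731 -1.563] [ 0.2418 -0.0148  0.8866]
[[-0.926  0.08   0.368]
 [ 0.083  0.997 -0.006]
 [-0.367  0.025 -0.93 ]]
```

```bash
cat > fk.py <<'E'
from h import *
from scipy.optimize import least_squares
D=[([1.197,.1304,1.4882,0,1.523,-.0854],[.1708,.5752,.2186],[.45197,3.10888,0]),
([-.19,.302,.363,0,2.472,-1.675],[.5022,-.0442,.6906],[.134,3.134,-.001]),
([-.114,.38,.023,.01,2.732,-1.59],[.4164,.0055,.7685],[.135,3.131,.005]),
([-.168,-.388,.798,.01,2.729,-1.644],[.1452,.0288,.7653],[.135,3.135,.006]),
([-.087,-.254,.618,0,2.731,-1.571],[.1832,.0355,.7935],[.134,3.092,-.003]),
([-.021,-.134,.464,-.013,2.731,-1.517],[.2196,.0448,.8113],[.132,3.058,-.005]),
([.096,-.146,.361,-.079,2.731,-1.464],[.1926,.058,.8406],[.127,2.942,-.007]),
([.616,-.153,.237,-.557,2.731,-1.414],[.1389,.0636,.8735],[.123,2.798,-.01]),
([.143,-.065,.074,-.208,2.731,-1.546],[.1817,.0464,.892],[.123,2.737,-.014]),
([1.155,-.057,.025,-1.27,2.731,-1.609],[.1165,.0345,.8972],[.113,2.718,-.003]),
([-.636,.016,.025,.563,2.731,-1.563],[.2418,-.0148,.8866],[.117,2.762,.013])]
def fk(q,p,sg=(1,1)):
    h,a,S,F,o,L,lat,c6,fz=p
    A=R.from_euler('z',q[0]); x=np.array([a,lat,h])
    M=R.from_euler('y',q[1]); x=x+M.apply([0,0,S])
    M=M*R.from_euler('y',q[2]); x=x+M.apply([o,0,F])
    M=M*R.from_euler('z',sg[0]*q[3])*R.from_euler('y',q[4])
    x=x+M.apply([fz,0,L]); M=M*R.from_euler('z',sg[1]*q[5]+c6)
    return A.apply(x),A*M
def res(p,sg):
    r=[]
    for q,x,o in D:
        X,M=fk(q,p,sg); r+=list(X-x)+list(.2*(M*R.from_rotvec(o).inv()).as_rotvec())
    return np.array(r)
def fit():
    best=None
    for sg in [(1,1),(1,-1),(-1,1),(-1,-1)]:
        for c in [0,1.57,3.14,-1.57]:
            s=least_squares(res,[.35,0,.4,.4,0,.25,.05,c,0],args=(sg,))
            if best is None or s.cost<best[0]: best=(s.cost,sg,s.x)
    return best
if __name__=='__main__':
    b=fit(); print(b[0],b[1],b[2].round(4)); print(np.abs(res(b[2],b[1])).max())
    for tl in [.42,.54]:
      for q2 in [0,.2,.4,.6,.8]:
        q5=min(np.pi-tl-q2-.02,9); print(tl,q2,round(q5,3),fk([-.089,q2,.02,0,q5,-1.57],b[2],b[1])[0].round(3))
    np.save('fk.npy',np.r_[b[2],b[1]])
E
python3 fk.py
```

```text
3.2380118120252036e-07 (1, 1) [3.1800e-01 0.0000e+00 3.6920e-01 5.5350e-01 6.1600e-02 3.7740e-01
 5.1200e-02 1.5707e+00 1.0000e-04]
0.0003465488658084548
0.42 0 2.702 [0.23  0.031 0.895]
0.42 0.2 2.502 [0.411 0.015 0.862]
0.42 0.4 2.302 [ 0.582 -0.     0.794]
0.42 0.6 2.102 [ 0.736 -0.014  0.693]
0.42 0.8 1.902 [ 0.867 -0.026  0.563]
0.54 0 2.582 [0.27  0.027 0.916]
0.54 0.2 2.382 [0.451 0.011 0.883]
0.54 0.4 2.182 [ 0.622 -0.004  0.815]
0.54 0.6 1.982 [ 0.776 -0.018  0.714]
0.54 0.8 1.782 [ 0.906 -0.029  0.584]
```

Call:
{"api": "play_rows", "payload": {
  "increments": "-20 3 18 0 -1; -45 7 35 0 -1; -70 11 55 0 -1; -100 15 76 0 -1; -130 20 100 0 -1; -160 25 125 0 -1; -190 30 148 0 -1; -220 34 170 0 -1; -243 37 190 0 -1; -243 37 190 0 -1"
}}

```text
t: 11.4
tool_pos: [0.5467, 0.0034, 0.7922]
orientation: [0.11, 2.777, 0.014]
force: [1.0, 0.7, -0.9]
opening: 0.0931
gripper_force: 0.0
```

Call:
{"api": "play_rows", "payload": {
  "increments": "-36 0 -34 0 -1; -36 0 -34 0 -1"
}}

```text
t: 11.6
tool_pos: [0.543, 0.0001, 0.81]
orientation: [0.11, 2.729, 0.014]
force: [-0.6, 0.2, 0.7]
opening: 0.0933
gripper_force: 0.0
```

Call:
{"api": "play_rows", "payload": {
  "increments": "-36 0 -34 0 -1; -36 0 -34 0 -1"
}}

```text
t: 11.8
tool_pos: [0.5446, -0.0032, 0.8203]
orientation: [0.11, 2.694, 0.015]
force: [-1.2, -0.2, 0.4]
opening: 0.093
gripper_force: 0.0
```

```bash
python3 st.py
```

```text
11.8 [-0.136  0.342  0.022  0.071  2.333 -1.564] [ 0.5446 -0.0032  0.8203]
[[-0.899  0.075  0.431]
 [ 0.08   0.997 -0.007]
 [-0.43   0.028 -0.902]]
```

Call:
{"api": "play_rows", "payload": {
  "increments": "6 -40 -1 0 -1; 12 -80 -2 0 -1; 18 -120 -3 0 -1; 18 -162 -3 0 -1; 18 -162 -3 0 -1"
}}

```text
t: 12.3
tool_pos: [0.5162, -0.1683, 0.8066]
orientation: [0.12, 2.702, 0.015]
force: [1.0, -0.8, -0.1]
opening: 0.0928
gripper_force: 0.0
```

Call:
{"api": "play_rows", "payload": {
  "increments": "-37 -6 -32 0 -1; -37 -6 -32 0 -1"
}}

```text
t: 12.5
tool_pos: [0.5243, -0.1672, 0.8183]
orientation: [0.114, 2.678, 0.011]
force: [1.0, -0.6, -0.7]
opening: 0.0928
gripper_force: 0.0
```

Call:
{"api": "play_rows", "payload": {
  "increments": "-37 -6 -32 0 -1; -37 -6 -32 0 -1"
}}

```text
t: 12.7
tool_pos: [0.5257, -0.1662, 0.8317]
orientation: [0.109, 2.637, -0.004]
force: [-0.8, 1.1, -0.4]
opening: 0.093
gripper_force: 0.0
```

Call:
{"api": "play_rows", "payload": {
  "increments": "-37 -6 -32 0 -1; -37 -6 -32 0 -1"
}}

```text
t: 12.9
tool_pos: [0.5282, -0.168, 0.8405]
orientation: [0.111, 2.606, -0.011]
force: [-0.3, 0.4, 0.0]
opening: 0.093
gripper_force: 0.0
```

```bash
python3 st.py
```

```text
12.9 [-0.574  0.329  0.022  0.339  2.287 -1.772] [ 0.5282 -0.168   0.8405]
[[-0.858  0.081  0.507]
 [ 0.077  0.997 -0.03 ]
 [-0.508  0.013 -0.861]]
```

```bash
cat > ik.py <<'E'
from fk import *
P=np.load('fk.npy'); p,sg=P[:9],tuple(P[9:])
lo=[-2.96,-.89,.02,-1.34,0,-2.66]; hi=[2.96,2.26,2.5,4.48,2.73,2.66]
def ik(x,M,q0):
    f=lambda q:np.r_[fk(q,p,sg)[0]-x,.3*(fk(q,p,sg)[1]*M.inv()).as_rotvec()]
    s=least_squares(f,np.clip(q0,np.array(lo)+1e-6,np.array(hi)-1e-6),bounds=(lo,hi)); return s.x,np.abs(s.fun).max()
def tool(dw):  # world shift (mm) -> tool axes
    s=robot.read_state(); return R.from_rotvec(s['orientation']).inv().apply(dw)
def to(x):
    s=robot.read_state(); return tool((np.array(x)-s['tool_pos'])*1000).round(1)
E
python3 - <<'E'
from ik import *
s=robot.read_state(); M=R.from_rotvec(s['orientation']); q=s['q']
for x in [[.49,-.1945,.249],[.617,-.202,.034],[.49,-.19,.249],[.42,.18,.25],[.553,.184,.016],[.66,.2,.12],[.63,.197,.055],[.51,.185,.055]]:
    q,e=ik(np.array(x),M,q); print(x,q.round(2),round(e,4))
print(to([.49,-.1945,.249]))
E
```

```text
[0.49, -0.1945, 0.249] [-0.7  -0.6   2.15  0.34  1.17 -2.25] 0.0
[0.617, -0.202, 0.034] [-0.53  0.04  2.05  0.42  0.61 -2.31] 0.0
[0.49, -0.19, 0.249] [-0.69 -0.61  2.15  0.33  1.17 -2.24] 0.0
[0.42, 0.18, 0.25] [ 0.52 -0.79  2.26 -0.3   1.24 -0.93] 0.0
[0.553, 0.184, 0.016] [ 0.37 -0.08  2.21 -0.41  0.56 -0.82] 0.0
[0.66, 0.2, 0.12] [ 0.32  0.03  1.88 -0.28  0.75 -1.  ] 0.0
[0.63, 0.197, 0.055] [ 0.34  0.05  1.99 -0.34  0.63 -0.92] 0.0
[0.51, 0.185, 0.055] [ 0.41 -0.28  2.3  -0.38  0.68 -0.83] 0.0
[331.2 -37.4 490.9]
```

Call:
{"api": "play_rows", "payload": {
  "increments": "22 -3 33 0 -1; 44 -5 65 0 -1; 66 -8 98 0 -1; 88 -10 131 0 -1; 110 -12 163 0 -1; 132 -15 196 0 -1; 154 -17 229 0 -1; 177 -20 262 0 -1; 199 -22 294 0 -1; 221 -25 327 0 -1; 243 -27 360 0 -1; 265 -30 393 0 -1; 287 -32 425 0 -1; 309 -35 458 0 -1; 331 -37 491 0 -1; 331 -37 491 0 -1; 331 -37 491 0 -1"
}}

```text
t: 14.6
tool_pos: [0.4884, -0.1936, 0.2478]
orientation: [0.112, 2.611, -0.009]
force: [-0.2, -0.4, 0.2]
opening: 0.093
gripper_force: 0.0
```

Run:
```python
from ik import *
exec(open('st.py').read())
for c in ['scene','top']:
    snap(c,c+'1')
    for d in robot.landmark_of(c,'bar')[:3]+robot.landmark_of(c,'die_floor')[:1]: print(c,np.round(d['centre'],4),round(d['conf'],2))
print(to([.617,-.202,.034]),to([.5663,-.199,.120]))
```

```text
14.6 [-0.697 -0.6    2.148  0.333  1.177 -2.245] [ 0.4884 -0.1936  0.2478]
[[-0.86   0.082  0.503]
 [ 0.078  0.997 -0.028]
 [-0.504  0.016 -0.864]]
scene [ 0.6153 -0.1999  0.0245] 0.94
scene [ 0.5481 -0.0462  0.0016] 0.86
scene [ 4.027e-01 -1.423e-01 -4.000e-04] 0.68
scene [ 0.6124 -0.1998  0.0224] 0.96
top [ 0.5502 -0.0398  0.0025] 0.97
top [ 0.4076 -0.1442 -0.    ] 0.69
top [ 0.6142 -0.1969  0.0294] 0.61
top [ 0.6135 -0.1966  0.0244] 0.91
[ -1.6  -0.4 250.4] [ -1.3  -0.3 150.5]
```

View pics/scene1.png

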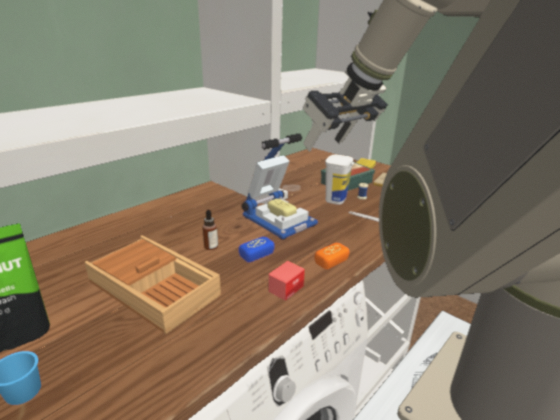

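The picture shows the slanted gripper in front of the press, around (345,110), and the bar still in the die at (283,208). Nothing is in the way, so I'll approach along the tool axis.

Call:
{"api": "play_rows", "payload": {
  "increments": "-1 0 30 0 -1; -1 0 60 0 -1; -1 1 90 0 -1; -2 1 120 0 -1; -2 1 145 0 -1; -2 1 165 0 -1; -2 1 180 0 -1; -2 1 195 0 -1; -2 1 205 0 -1; -2 1 205 0 -1"
}}

```text
t: 15.9
tool_pos: [0.5931, -0.1981, 0.0695]
orientation: [0.112, 2.613, -0.007]
force: [-0.0, 0.5, 0.6]
opening: 0.0933
gripper_force: 0.0
```

Run:
```python
from ik import *
print(to([.618,-.201,.034])); a=snap('scene','s2'); b=snap('top','t2')
c=np.hstack([cv2.resize(a[130:250,210:350],(400,343),interpolation=2),cv2.resize(b[110:230,260:400],(400,343),interpolation=2)]); cv2.imwrite('pics/c2.png',c)
```

```text
[-3.9 -1.5 43.3]
```

View pics/c2.png

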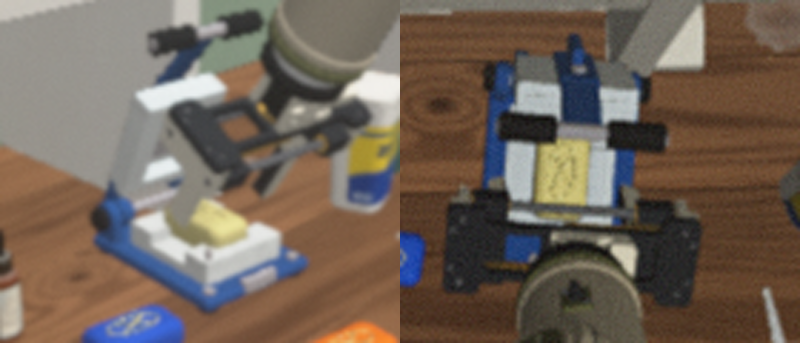

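The crop shows the open fingers straddling the bar, clear of the handle and the raised block; the bar is at crop (220,222) and (563,175). I'll go in the rest of the way.

Call:
{"api": "play_rows", "payload": {
  "increments": "-1 0 10 0 -1; -2 -1 20 0 -1; -3 -1 30 0 -1; -4 -1 38 0 -1; -4 -2 43 0 -1; -4 -2 43 0 -1; -4 -2 43 0 -1"
}}

```text
t: 16.7
tool_pos: [0.618, -0.202, 0.0356]
orientation: [0.112, 2.612, -0.008]
force: [-0.2, 0.2, -0.4]
opening: 0.093
gripper_force: 0.0
```

Call:
{"api": "play_rows", "payload": {
  "increments": "0 0 0 0 -0.3; 0 0 0 0 -0.1; 0 0 0 0 0.1; 0 0 0 0 0.2; 0 0 0 0 0.2; 0 0 0 0 0.2",
  "force": 8
}}

```text
t: 17.3
tool_pos: [0.618, -0.2019, 0.0353]
orientation: [0.112, 2.612, -0.008]
force: [-0.8, -0.0, -0.0]
opening: 0.0494
gripper_force: 0.0
```

Run:
```python
exec(open('st.py').read()); print({k:s[k] for k in ['force','wrist_torque','opening','gripper_force']})
```

```text
17.3 [-0.53   0.039  2.045  0.408  0.619 -2.296] [ 0.618  -0.2019  0.0353]
[[-0.861  0.082  0.503]
 [ 0.078  0.997 -0.028]
 [-0.503  0.016 -0.864]]
{'force': array([-0.804799  , -0.04223788, -0.04779268]), 'wrist_torque': array([ 0.02546476,  0.26071309, -0.02364697]), 'opening': 0.04944581721459728, 'gripper_force': 0.0}
```

Call:
{"api": "play_rows", "payload": {
  "increments": "0 0 0 0 0.3; 0 0 0 0 0.4; 0 0 0 0 0.4",
  "force": 8
}}

```text
t: 17.6
tool_pos: [0.618, -0.2017, 0.0353]
orientation: [0.112, 2.612, -0.008]
force: [0.0, 2.0, 2.2]
opening: 0.0456
gripper_force: 8.0
```

Call:
{"api": "play_rows", "payload": {
  "increments": "0 0 0 0 0.6; 0 0 0 0 0.6; 0 0 0 0 0.6; -2 0 -3 0 0.6; -4 0 -7 0 0.6; -6 0 -10 0 0.6; -9 0 -15 0 0.6; -11 0 -19 0 0.6; -11 0 -19 0 0.6",
  "force": 25
}}

```text
t: 18.5
tool_pos: [0.6186, -0.2028, 0.0587]
orientation: [0.112, 2.61, -0.01]
force: [0.1, 0.4, -1.8]
opening: 0.0452
gripper_force: 25.0
```

Run:
```python
from ik import *
a=snap('scene','s3'); b=snap('top','t3')
c=np.hstack([cv2.resize(a[130:250,210:350],(400,343),interpolation=2),cv2.resize(b[110:230,260:400],(400,343),interpolation=2)]); cv2.imwrite('pics/c3.png',c)
for d in robot.landmark_of('scene','bar')[:3]: print(np.round(d['centre'],3),round(d['conf'],2))
x=robot.read_state()['tool_pos']
for t in [x+[-.13,.0,.21],[.42,-.0,.27],[.42,.19,.27]]: print(np.round(t,3),to(t))
```

```text
[ 0.617 -0.2    0.048] 0.79
[ 0.405 -0.143 -0.003] 0.64
[ 0.547 -0.046 -0.001] 0.6
[ 0.488 -0.202  0.267] [   6.2   -7.3 -246.8]
[ 0.42 -0.    0.27] [  79.1  188.8 -288.9]
[0.42 0.19 0.27] [  94.   378.1 -294.1]
```

View pics/c3.png

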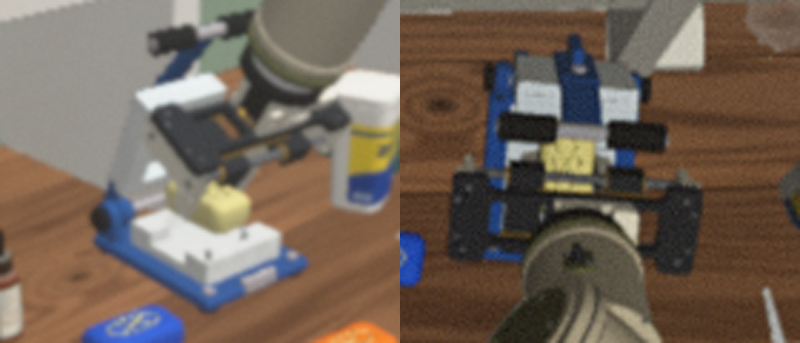

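The crop shows the bar clear of the die, held level between the fingers at crop (215,205), and the top half has not moved. Now I'll back out along the tool axis and carry it across.

Call:
{"api": "play_rows", "payload": {
  "increments": "0 0 -15 0 0.6; 0 -1 -35 0 0.6; 1 -2 -60 0 0.6; 2 -3 -90 0 0.6; 3 -4 -120 0 0.6; 4 -5 -150 0 0.6; 5 -6 -180 0 0.6; 6 -7 -210 0 0.6; 6 -7 -235 0 0.6; 6 -7 -247 0 0.6; 6 -7 -247 0 0.6"
}}

```text
t: 19.75
tool_pos: [0.4883, -0.2027, 0.2694]
orientation: [0.112, 2.609, -0.011]
force: [0.3, -0.3, -0.1]
opening: 0.045
gripper_force: 25.0
```

Run:
```python
from ik import *
exec(open('st.py').read()); print(to([.5515,.1835,.12]))
```

```text
19.75 [-0.717 -0.591  2.104  0.336  1.214 -2.253] [ 0.4883 -0.2027  0.2694]
[[-0.859  0.082  0.505]
 [ 0.078  0.997 -0.03 ]
 [-0.506  0.014 -0.863]]
[ 51.4 388.  149.3]
```

Call:
{"api": "play_rows", "payload": {
  "increments": "2 12 5 0 0.6; 4 30 11 0 0.6; 8 60 23 0 0.6; 12 90 34 0 0.6; 16 120 46 0 0.6; 20 150 58 0 0.6; 24 180 69 0 0.6; 28 210 81 0 0.6; 32 240 92 0 0.6; 36 270 104 0 0.6; 40 300 115 0 0.6; 44 330 127 0 0.6; 48 358 138 0 0.6; 50 376 145 0 0.6; 51 388 149 0 0.6; 51 388 149 0 0.6; 51 388 149 0 0.6"
}}

```text
t: 21.45
tool_pos: [0.5492, 0.1851, 0.1171]
orientation: [0.109, 2.615, -0.009]
force: [-0.9, -0.2, -2.0]
opening: 0.0451
gripper_force: 25.0
```

Run:
```python
from ik import *
exec(open('st.py').read())
for c in ['scene','top']:
    im=snap(c,c+'4')
    for k in ['bar','well_floor','cover_rib']:
        for d in robot.landmark_of(c,k)[:3]: print(c,k,np.round(d['centre'],3),round(d['conf'],2))
a=cv2.imread('pics/scene4.png'); b=cv2.imread('pics/top4.png')
c=np.hstack([cv2.resize(a[200:340,70:240],(400,329),interpolation=2),cv2.resize(b[110:250,90:230],(400,400),interpolation=2)[:329]]); cv2.imwrite('pics/c4.png',c)
print(to([.5515,.1835,.019]))
```

```text
21.45 [ 0.372 -0.276  2.161 -0.295  0.794 -0.958] [0.5492 0.1851 0.1171]
[[-0.862  0.08   0.5  ]
 [ 0.076  0.997 -0.027]
 [-0.501  0.014 -0.866]]
scene bar [ 0.404 -0.148 -0.001] 0.83
scene bar [ 0.544 -0.046 -0.001] 0.78
scene bar [0.542 0.181 0.106] 0.61
scene well_floor [0.549 0.189 0.01 ] 0.91
scene cover_rib [0.616 0.194 0.061] 0.87
top bar [0.546 0.186 0.109] 0.96
top bar [ 0.547 -0.039  0.001] 0.61
top bar [ 0.613 -0.196  0.006] 0.58
top well_floor [0.55  0.182 0.008] 0.69
top cover_rib [0.618 0.196 0.063] 0.81
[50.2 -2.2 87.2]
```

View pics/c4.png

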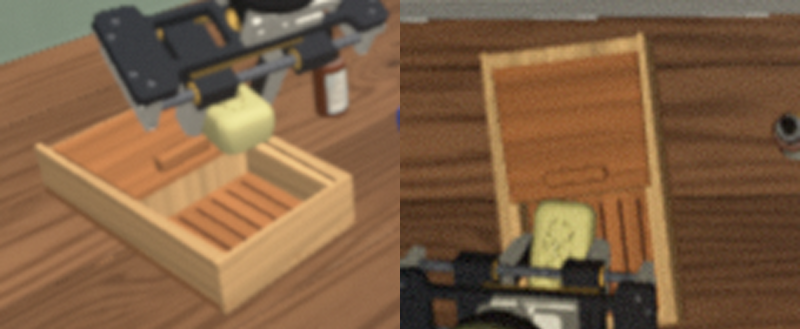

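The crop shows the bar level above the open well at (240,120) in the scene half. In the top half it is at (563,240), with the cover's rib behind it. I'll lower it straight down.

Call:
{"api": "play_rows", "payload": {
  "increments": "6 0 12 0 0.6; 14 0 27 0 0.6; 22 0 42 0 0.6; 30 -1 57 0 0.6; 36 -1 68 0 0.6; 40 -1 76 0 0.6; 42 -1 80 0 0.6; 42 -1 80 0 0.6; 42 -1 80 0 0.6"
}}

```text
t: 22.75
tool_pos: [0.5552, 0.1849, 0.0296]
orientation: [0.112, 2.611, -0.008]
force: [0.5, 0.6, -1.0]
opening: 0.0451
gripper_force: 25.0
```

Run:
```python
from ik import *
exec(open('st.py').read()); print(s['force']); print(to([.553,.1855,.018]))
for c in ['scene','top']:
    for d in robot.landmark_of(c,'bar')[:4]: print(c,np.round(d['centre'],3),round(d['conf'],2))
```

```text
22.75 [ 0.367 -0.103  2.196 -0.378  0.592 -0.852] [0.5552 0.1849 0.0296]
[[-0.86   0.081  0.503]
 [ 0.078  0.997 -0.027]
 [-0.504  0.016 -0.864]]
[ 0.49811816  0.58240366 -0.97908846]
[7.8 0.2 8.9]
scene [ 0.404 -0.148 -0.001] 0.83
scene [ 0.544 -0.046 -0.001] 0.78
scene [0.542 0.181 0.106] 0.61
scene [0.614 0.192 0.062] 0.52
top [0.546 0.186 0.109] 0.96
top [ 0.547 -0.039  0.001] 0.61
top [ 0.613 -0.196  0.006] 0.58
```

Underside is about 12 mm above the floor; I'll lower in small steps until the floor pushes back.

Call:
{"api": "play_rows", "payload": {
  "increments": "2 0 4 0 0.6; 4 0 7 0 0.6; 5 0 9 0 0.6; 5 0 9 0 0.6"
}}

```text
t: 23.25
tool_pos: [0.5544, 0.1846, 0.0179]
orientation: [0.112, 2.613, -0.009]
force: [-0.6, 0.1, -1.1]
opening: 0.045
gripper_force: 25.0
```

Call:
{"api": "play_rows", "payload": {
  "increments": "0.5 0 0.9 0 0.6; 0.5 0 0.9 0 0.6"
}}

```text
t: 23.45
tool_pos: [0.5549, 0.1848, 0.0176]
orientation: [0.112, 2.612, -0.008]
force: [-0.2, 0.4, -1.4]
opening: 0.0447
gripper_force: 25.0
```

Call:
{"api": "play_rows", "payload": {
  "increments": "0.5 0 0.9 0 0.6; 0.5 0 0.9 0 0.6"
}}

```text
t: 23.65
tool_pos: [0.5554, 0.185, 0.0173]
orientation: [0.112, 2.611, -0.008]
force: [-2.4, -1.2, 3.3]
opening: 0.0454
gripper_force: 25.0
```

Call:
{"api": "play_rows", "payload": {
  "increments": "0 0 0 0 0.1; 0 0 0 0 -0.1; 0 0 0 0 -0.25; 0 0 0 0 -0.25; 0 0 0 0 -0.25"
}}

```text
t: 24.15
tool_pos: [0.5548, 0.1848, 0.0165]
orientation: [0.112, 2.612, -0.008]
force: [0.9, -0.3, -0.2]
opening: 0.058
gripper_force: 0.0
```

Call:
{"api": "play_rows", "payload": {
  "increments": "-5 0 -9 0 -0.25; -10 0 -17 0 -0.25; -18 0 -31 0 -0.25; -28 1 -48 0 -0.25; -40 1 -69 0 -0.25; -55 2 -95 0 -0.25; -65 2 -112 0 -0.25; -65 2 -112 0 0.5"
}}

```text
t: 24.95
tool_pos: [0.5574, 0.1859, 0.1522]
orientation: [0.113, 2.604, -0.004]
force: [0.8, 0.0, 1.4]
opening: 0.0538
gripper_force: 0.0
```

Run:
```python
from ik import *
exec(open('st.py').read())
a=snap('scene','s5'); b=snap('top','t5')
for c in ['scene','top']:
    for k in ['bar','well_floor','cover_rib','dropper','soap_carton']:
        for d in robot.landmark_of(c,k)[:2 if k!='bar' else 4]: print(c,k,np.round(d['centre'],3),round(d['conf'],2))
c=np.hstack([cv2.resize(a[200:340,70:240],(400,329),interpolation=2),cv2.resize(b[110:250,90:230],(400,400),interpolation=2)[:329]]); cv2.imwrite('pics/c5.png',c)
print(to([.655,.199,.145]))
```

```text
24.95 [ 0.367 -0.307  2.121 -0.278  0.85  -0.984] [0.5574 0.1859 0.1522]
[[-0.857  0.081  0.509]
 [ 0.08   0.997 -0.025]
 [-0.51   0.019 -0.86 ]]
scene bar [0.552 0.186 0.006] 0.89
scene bar [ 0.546 -0.044  0.005] 0.8
scene bar [ 0.404 -0.145 -0.002] 0.69
scene well_floor [0.547 0.186 0.007] 0.6
scene cover_rib [0.615 0.194 0.065] 0.7
scene dropper [0.652 0.009 0.002] 0.67
scene soap_carton [0.412 0.001 0.002] 0.82
top bar [ 0.545 -0.043  0.002] 0.66
top bar [0.55  0.185 0.009] 0.59
top well_floor [0.55  0.184 0.007] 0.73
top cover_rib [0.615 0.196 0.058] 0.74
top dropper [0.604 0.196 0.005] 0.23
top soap_carton [0.407 0.007 0.004] 0.92
[-85.   22.4  50.6]
```

View pics/c5.png

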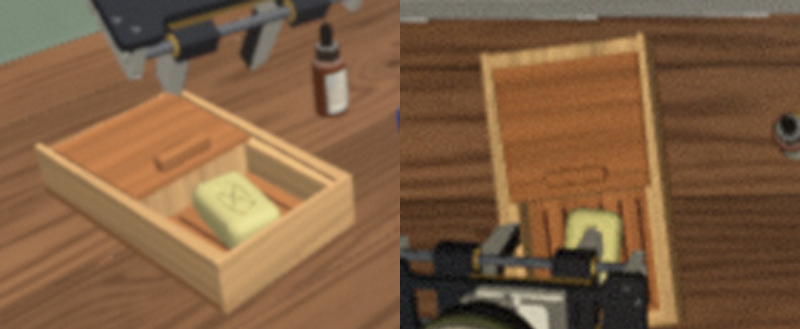

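The crop shows the bar lying flat and free in the well at (237,210), clear of the walls. I'll close the fingers and go behind the rib, which is at (183,152) in the scene half.

Call:
{"api": "play_rows", "payload": {
  "increments": "-10 3 6 0 1; -25 6 15 0 1; -42 11 25 0 1; -60 16 36 0 1; -75 20 45 0 1; -85 22 51 0 1; -85 22 51 0 1; -85 22 51 0 1",
  "force": 20
}}

```text
t: 26.35
tool_pos: [0.6549, 0.1985, 0.1446]
orientation: [0.113, 2.613, -0.009]
force: [-0.1, -0.1, 0.4]
opening: 0.0004
gripper_force: 0.0
```

Run:
```python
from ik import *
exec(open('st.py').read()); print(s['opening'],to([.655,.199,.060]),to([.655,.199,.056]))
```

```text
26.35 [ 0.322 -0.015  1.873 -0.26   0.804 -1.028] [0.6549 0.1985 0.1446]
[[-0.861  0.082  0.502]
 [ 0.078  0.997 -0.028]
 [-0.502  0.015 -0.865]]
0.0003708117265946839 [42.4 -0.8 73.2] [44.4 -0.9 76.6]
```

Call:
{"api": "play_rows", "payload": {
  "increments": "8 0 14 0 1; 18 0 31 0 1; 28 -1 48 0 1; 36 -1 62 0 1; 41 -1 70 0 1; 43 -1 74 0 1; 43 -1 74 0 1; 43 -1 74 0 1"
}}

```text
t: 27.15
tool_pos: [0.656, 0.1993, 0.0607]
orientation: [0.112, 2.61, -0.008]
force: [-0.5, -0.5, 0.4]
opening: 0.0004
gripper_force: 0.0
```

Run:
```python
from ik import *
exec(open('st.py').read()); print(s['force'])
u=np.array([-.9935,-.1135,0])  # keeper -x
print(tool(u*100).round(1));
```

```text
27.15 [ 0.322  0.104  1.922 -0.315  0.642 -0.955] [0.656  0.1993 0.0607]
[[-0.86   0.081  0.504]
 [ 0.078  0.997 -0.027]
 [-0.504  0.016 -0.863]]
[-0.47670568 -0.5372795   0.36818738]
[ 84.5 -19.4 -49.7]
```

Call:
{"api": "play_rows", "payload": {
  "increments": "2 0 3 0 1; 2 0 3 0 1; 7 -1 0 0 1; 12 -2 -3 0 1; 17 -3.5 -6 0 1; 22 -4.7 -9 0 1; 27 -5.8 -12 0 1; 32 -7 -15 0 1; 37 -8.1 -18 0 1; 42 -9.3 -21 0 1; 42 -9.3 -21 0 1"
}}

```text
t: 28.25
tool_pos: [0.6084, 0.1939, 0.0577]
orientation: [0.112, 2.609, -0.007]
force: [1.5, 1.0, 3.0]
opening: 0.0004
gripper_force: 1.4
```

Run:
```python
from ik import *
exec(open('st.py').read()); print(s['force'],s['wrist_torque'])
for c in ['scene','top']:
    robot.read_camera(c)
    for d in robot.landmark_of(c,'cover_rib')[:1]: print(c,np.round(d['centre'],3),round(d['conf'],2))
```

```text
28.25 [ 0.344 -0.012  2.049 -0.335  0.637 -0.918] [0.6084 0.1939 0.0577]
[[-0.86   0.081  0.505]
 [ 0.078  0.997 -0.027]
 [-0.505  0.017 -0.863]]
[1.5095372  1.00957941 2.9581225 ] [ 0.03541914 -0.22037171  0.02698224]
scene [0.59  0.19  0.063] 0.69
top [0.59  0.189 0.063] 0.62
```

Call:
{"api": "play_rows", "payload": {
  "increments": "6 -1.4 -3.5 0 1; 12 -2.7 -7 0 1; 18 -4 -10.4 0 1; 24 -5.4 -13.9 0 1; 30 -6.8 -17.4 0 1; 36 -8.2 -20.9 0 1; 42 -9.5 -24.4 0 1; 48 -10.9 -27.9 0 1; 54 -12.2 -31.3 0 1; 59 -13.6 -34.8 0 1; 59 -13.6 -34.8 0 1"
}}

```text
t: 29.55
tool_pos: [0.5391, 0.186, 0.0575]
orientation: [0.112, 2.61, -0.007]
force: [2.9, 1.3, 3.8]
opening: 0.0006
gripper_force: 2.2
```

Call:
{"api": "play_rows", "payload": {
  "increments": "4.2 -1 -2.5 0 1; 8.4 -1.9 -5 0 1; 8.4 -1.9 -5 0 1"
}}

```text
t: 29.85
tool_pos: [0.5295, 0.1849, 0.0577]
orientation: [0.112, 2.609, -0.007]
force: [4.6, 0.9, 3.2]
opening: 0.0006
gripper_force: 2.7
```

Run:
```python
from ik import *
exec(open('st.py').read()); print(s['force'],s['wrist_torque'])
for c in ['scene','top']:
    snap(c,c+'6')
    for k in ['cover_rib','well_floor','keeper']:
        for d in robot.landmark_of(c,k)[:1]: print(c,k,np.round(d['centre'],3),round(d['conf'],2))
```

```text
29.85 [ 0.391 -0.233  2.249 -0.356  0.671 -0.865] [0.5295 0.1849 0.0577]
[[-0.86   0.081  0.505]
 [ 0.078  0.997 -0.027]
 [-0.505  0.017 -0.863]]
[4.57944008 0.89484008 3.15215759] [ 0.07499796 -0.68513173  0.12341329]
scene cover_rib [0.509 0.183 0.062] 0.89
scene well_floor [0.548 0.185 0.01 ] 0.74
scene keeper [ 0.605  0.191 -0.002] 0.73
top cover_rib [0.514 0.184 0.06 ] 0.64
top keeper [0.606 0.195 0.002] 0.63
```

Call:
{"api": "play_rows", "payload": {
  "increments": "1.7 -0.4 -1 0 1; 3.4 -0.8 -2 0 1; 3.4 -0.8 -2 0 1"
}}

```text
t: 30.55
tool_pos: [0.5257, 0.1845, 0.0577]
orientation: [0.112, 2.609, -0.007]
force: [6.6, 1.5, 2.3]
opening: 0.0005
gripper_force: 3.9
```

Call:
{"api": "play_rows", "payload": {
  "increments": "0.8 -0.2 -0.5 0 1; 1.7 -0.4 -1 0 1; 1.7 -0.4 -1 0 1"
}}

```text
t: 30.85
tool_pos: [0.5248, 0.1845, 0.0586]
orientation: [0.112, 2.607, -0.006]
force: [13.2, 1.5, 1.9]
opening: 0.0001
gripper_force: 5.4
```

Call:
{"api": "play_rows", "payload": {
  "increments": "0.8 -0.2 -0.5 0 1; 1.7 -0.4 -1 0 1; 1.7 -0.4 -1 0 1"
}}

```text
t: 31.15
tool_pos: [0.5237, 0.1845, 0.0596]
orientation: [0.112, 2.605, -0.005]
force: [15.4, 1.5, 2.7]
opening: 0.0001
gripper_force: 6.7
```

Call:
{"api": "play_rows", "payload": {
  "increments": "1 0 1.7 0 1; 2 -0.2 1.2 0 1; 3 -0.4 0.5 0 1; 3 -0.4 0.5 0 1; 3 -0.4 0.5 0 1"
}}

```text
t: 31.65
tool_pos: [0.5233, 0.1849, 0.0596]
orientation: [0.111, 2.601, -0.003]
force: [19.8, 0.7, 4.4]
opening: 0.0003
gripper_force: 9.1
```

Run:
```python
from ik import *
exec(open('st.py').read()); print(s['force'])
a=snap('scene','s7'); b=snap('top','t7')
for c in ['scene','top']:
    for k in ['cover_rib','well_floor','keeper']:
        for d in robot.landmark_of(c,k)[:1]: print(c,k,np.round(d['centre'],3),round(d['conf'],2))
c=np.hstack([cv2.resize(a[200:340,70:240],(400,329),interpolation=2),cv2.resize(b[110:250,90:230],(400,400),interpolation=2)[:329]]); cv2.imwrite('pics/c7.png',c)
```

```text
31.65 [ 0.397 -0.261  2.271 -0.363  0.671 -0.856] [0.5233 0.1849 0.0596]
[[-0.855  0.08   0.512]
 [ 0.079  0.997 -0.024]
 [-0.512  0.019 -0.859]]
[19.80442545  0.73239502  4.36402199]
scene cover_rib [0.507 0.181 0.062] 0.61
scene well_floor [0.547 0.186 0.011] 0.84
scene keeper [ 0.607  0.192 -0.002] 0.77
top cover_rib [0.506 0.181 0.06 ] 0.68
top keeper [0.606 0.191 0.002] 0.79
```

View pics/c7.png

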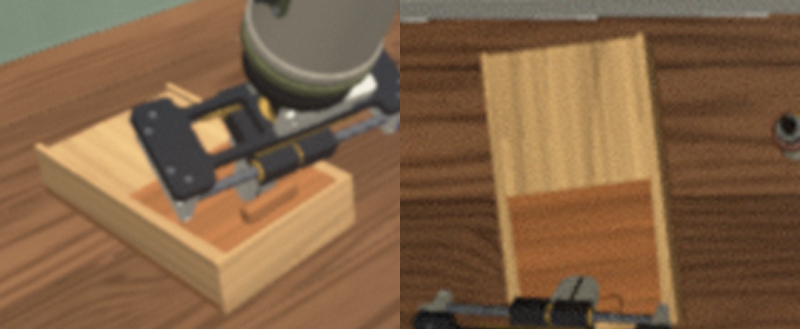

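The cover looks closed over the well up to the front wall, with the rib at (270,205) in the scene half, and it is resisting with 20 N. One firmer nudge will confirm it is against the stop.

Call:
{"api": "play_rows", "payload": {
  "increments": "1.5 -0.3 -0.5 0 1; 3 -0.6 -1 0 1; 3 -0.6 -1 0 1"
}}

```text
t: 32.35
tool_pos: [0.522, 0.1852, 0.0608]
orientation: [0.111, 2.597, -0.001]
force: [27.9, 1.6, 3.2]
opening: 0.0006
gripper_force: 11.7
```

Run:
```python
from ik import *
exec(open('st.py').read()); print(s['force'],tool([30,3,5]).round(1),tool([30,3,120]).round(1),tool([-150,-50,200]).round(1))
```

```text
32.35 [ 0.399 -0.27   2.277 -0.365  0.669 -0.852] [0.522  0.1852 0.0608]
[[-0.853  0.079  0.515]
 [ 0.079  0.997 -0.023]
 [-0.515  0.021 -0.857]]
[27.90654185  1.61086742  3.2399919 ] [-27.9   5.5  11.1] [-87.2   7.9 -87.4] [  21.   -57.5 -247.5]
```

28 N against 8 N of drag means it is home. I'll back off the rib, then rise clear.

Call:
{"api": "play_rows", "payload": {
  "increments": "-5 1 2 0 1; -14 3 6 0 1; -18 3 2 0 1; -26 4 -10 0 1; -38 5 -30 0 1; -52 6 -55 0 1; -70 7 -85 0 1; -85 8 -110 0 1; -85 8 -140 0 1; -85 8 -170 0 1; -85 8 -200 0 1; -85 8 -200 0 1"
}}

```text
t: 33.55
tool_pos: [0.488, 0.1906, 0.2733]
orientation: [0.112, 2.609, -0.005]
force: [1.1, 0.8, 0.4]
opening: 0.0007
gripper_force: 0.0
```

Run:
```python
from ik import *
exec(open('st.py').read()); print(s['force'])
a=snap('scene','s8'); b=snap('top','t8')
for c in ['scene','top']:
    for k in ['cover_rib','press_handle','soap_carton','dropper','stain_tub']:
        for d in robot.landmark_of(c,k)[:1]: print(c,k,np.round(d['centre'],3),round(d['conf'],2))
cv2.imwrite('pics/c8.png',np.hstack([cv2.resize(a[110:340,60:380],(480,345)),cv2.resize(b[110:250,90:230],(320,320))[:345] if 0 else cv2.copyMakeBorder(cv2.resize(b[110:250,90:230],(320,320)),0,25,0,0,0)]))
```

```text
33.55 [ 0.449 -0.577  2.088 -0.267  1.168 -0.989] [0.488  0.1906 0.2733]
[[-0.859  0.081  0.505]
 [ 0.079  0.997 -0.026]
 [-0.506  0.018 -0.863]]
[1.10620056 0.81826534 0.44444983]
scene cover_rib [0.506 0.181 0.061] 0.94
scene press_handle [ 0.613 -0.203  0.228] 0.61
scene soap_carton [ 0.416 -0.002  0.001] 0.97
scene dropper [0.651 0.008 0.001] 0.95
scene stain_tub [ 0.594 -0.431  0.005] 0.91
top cover_rib [0.508 0.181 0.061] 0.82
top press_handle [ 0.616 -0.201  0.226] 0.83
top soap_carton [0.409 0.006 0.002] 0.64
top stain_tub [ 0.595 -0.433 -0.003] 0.97
```

View pics/c8.png

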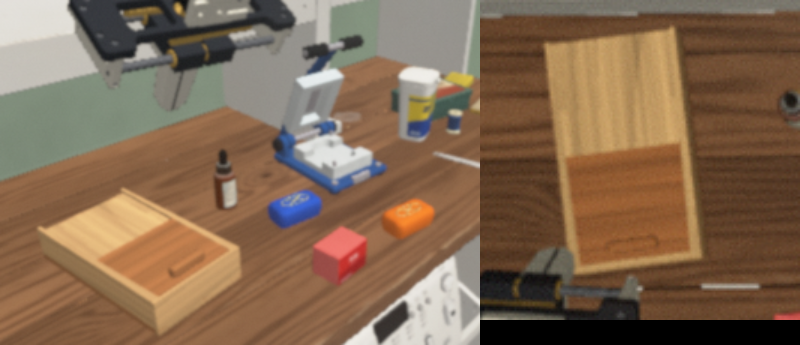

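The picture shows the cover closed to the front wall, with the rib at (187,263) in the scene half. The die is empty, the top half is still raised, and the carton, bottle and tub stand where they were. I'm handing it in.

```bash
python3 -c "
from plant import robot
print(robot.close_job())"
```

```text
the job is handed in; nothing more can be done
None
```

The job is handed in at about 34 s: the bar lies flat in the keeper's well and the cover is pushed home against its stop. The raised press top, carton, dropper bottle and stain tub show no movement in the last pictures, and no verdict was returned.

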